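# Open the reagent strongbox by its combination dial

## Task

Open the reagent strongbox: turn its dial left (anticlockwise) to 7, then right (clockwise) to about 4, where it bites, and on about one number more as it draws the bolt, until you feel it come up firmly against its stop; the lock is worn, so feel for the stop and do not force it. Then lift the lid by its bar handle, gently at first in case the bolt still holds, and leave it standing open at least 60 degrees, with the sample cup and the two stain bottles beside the box undisturbed.

Things in the scene. Friction and masses are not known exactly. Their poses are not given: they have to be found in the camera images.
- case: Strongbox: grey-green steel case, 190 x 190 mm, 90 mm high without its lid, fixed on the worktop on 3 mm feet. Origin: centre of its underside. Its x axis points from the handle side (to the right, seen from the robot) to the hinge side (left), y toward the robot, z up. Handle and dial axis lie on its own x axis, the dial axis 15 mm from its centre toward the hinge. Reagents stand fixed inside.
- lid: Lid: 194 x 196 x 10 mm plate, top 103.5 mm above the worktop when shut. Origin on the hinge line, axes as the case's. Opens to the left about its own +y, handle edge up, 0 to 92 degrees (tilt of its z axis); stiff hinges hold it where it is left. It carries dial, handle and lock. Unbolted it takes 6 to 10 N at the handle to raise; bolted it gives only 1 mm.
- lid_hinge (a point): Point on the hinge line (along the lid's y), mid-width: 93 mm from the case's centre, 93 mm above the worktop.
- lid_handle (a point): Middle of the lid's handle: a round steel bar, 9 mm thick, 76 mm of it straight, parallel to the hinge, its axis 35 mm above the lid's top, 168 mm from the hinge line (along the lid's -x) and 45.5 mm above it (lid shut), 90 mm from the dial axis. Can be pinched from above; it may turn between the fingers as the lid rises.
- dial_grip (a point): On the dial's axis (vertical while the lid is shut) at the height to grip. The hub is a round knurled knob, 36 mm across, 32 mm tall above the flat flange (76 mm across); this point lies 24 mm above the flange, 8 mm below the hub's top. Grip it from above at any yaw; keep the fingertips off the flange.
- dial_zero (a point): Red 0 mark on the dial's flange, 34 mm from the axis; turns with the dial. Numbers 0 to 9 run clockwise from above, 36 degrees apart, so the number at the index = (anticlockwise angle from the index line to this mark) / 36 degrees. Turning left (anticlockwise) raises it. At the start it is 4.7 to 6.2.
- dial_index (a point): Red index line on the fixed bezel round the dial, where numbers are read: 42.5 mm from the dial's axis along the lid's -y, the side away from the robot, halfway between handle side and hinge side.
- dial: The dial; origin on its axis at the flange's underside, x axis through its 0 mark. Free turning takes 0.04 N m, no end stops. The left turn carries a loose inner wheel along; at 7, to about 0.2 of a number, the wheel is set. Past 7.4 it is lost. Right turns leave it standing. With the wheel set, a right turn picks up the bolt as told under strike.
- strike: Keeper and stop of the bolt, hidden in the case's handle-side wall; fixed, origin as the case's. With the wheel set, the right turn bites between 4.6 and 3.4 and draws the bolt over about one number (0.1 N m) until it stops solid between 3.65 and 2.5; the worn point varies unseen and must be felt. Only the last 0.1 before the stop frees the lid. 0.3 N m at the stop is safe. No stop by 2.3: the wheel was not set.
- cup: Bystander: sample cup with a red lid, 62 mm across, 68 mm tall, to the right of the box; origin at its underside.
- stain_violet: Bystander: brown stain bottle with a violet band and black cap, 34 mm across, 85 mm tall, to the left of the box; origin at its underside.
- stain_red: Bystander: brown stain bottle with a red band and black cap, 34 mm across, 85 mm tall, to the left of the box; origin at its underside.

How it is judged (in metres and radians):
At the end, for the whole second after the job is handed in: The lid stands open at rest, its plate tilted more than 57 degrees from level (it can only be raised once the bolt has been drawn) (angle between lid's own z axis and vertical above 1 rad and angular speed of lid below 0.1 rad/s); the robot touches nothing.
It fails at once if the lock is forced: the bolt presses on its keeper or stop with more than 20 N (dial forced against its stop beyond about 0.4 N m, or the handle wrenched while the bolt holds) (contact force between lid and strike above 20 N).
It fails at once if the sample cup or a stain bottle is shifted by more than 30 mm (distance of any of cup, stain_violet, stain_red from where it was at the start of the episode above 0.03 m).
It also fails if it takes over 67 s, if anything falls off the work surface, if the arm or the gripper's body presses on something with over 40 N, if the wrist force passes 120 N, or if a joint passes its speed limit or range.

## Robot

A 7-joint arm with a two-finger parallel gripper is mounted at the origin on the work surface; the furniture and walls round the work are solid. World frame = base frame: x ahead of the robot, y to its left, z up, the work surface at z = 0. Lengths are in m, angles in degrees, forces in N, time in s.
With the tool pointing down it reaches from about 0.425 to 0.875 m from the base axis. Payload 4.7 kg.
Tool frame: the origin (TCP) lies at the centre of the arm's flange, where the gripper is bolted on; the fingertips stand 182 mm ahead of it and the grasp point (between the pads) lies 164 mm ahead of it; z points along the fingers, x is the direction in which the jaws open and shut, and the axes are right-handed (so a half turn about z gives the same grasp; the last joint's range is limited). The gripper opens to 87 mm and grips with 3 to 60 N. Pads are 19 mm wide; open, the fingers measure 117 mm over their backs; the gripper's body (75 mm by 190 mm) begins 51 mm behind the grasp point.
Start: joints at [66.927, 18.392, -4.016, 83.108, 1.295, 78.541, -3.26], TCP at [0.263, -0.594, 0.405] pointing down, gripper open.
Joint ranges: [-163.93, 163.93], [-17.29, 119.83], [-79.2, 71.16], [3.27, 140.29], [-89.18, 269.18], [5.43, 117.66], [-154.24, 154.24]. Speed limits (degrees/s): [147.25, 147.25, 180, 180, 180, 180, 180].

## Interface

Orientations are given as [roll, pitch, yaw] about the fixed x, y, z axes, in that order (R = Rz(yaw) Ry(pitch) Rx(roll)).
In Python, from cell import env gives the robot as it stands. The module is installed in compiled form; this text tells all that it offers.
- The arm moves only by the tool carry_out, never from a script. Its argument "increments" is a list of rows, each a list of 5 numbers: the shift along the world's x, y, z in m, then the turn about the world's z in degrees, then the gripper's target within -1 to 1 (shut at 1, half-way at 0, fully open at -1). In form: [[dx, dy, dz, spin, jaw], ...]. A call has 1 to 20 rows; each row is the pose to reach, as a shift and turn from the pose commanded when the call began; what a row does not reach only later rows make up. A row lasts 1/10 s, in which the tool goes at most 50 mm and 8.59 degrees, less where a joint would pass 70% of its speed; a pose out of reach is approached as far as the arm can. A call with a gripper value outside its range is refused whole. The fingers move at their own pace and stop on an object; "grip_force" is the grip in N (left out, the last holds). Time passes only in rows, so rows that repeat a pose let the fingers close. It gives the time, the measured TCP pose, the force and the opening at its end, in the units of the state.
- env.get_obs(): the state, without advancing time (a new reading comes with each control period).
- env.read_camera(name): name is "scene" or "top" or "wrist"; returns (picture, depth): 400x640x3 uint8, red, green, blue; 400x640 float32, m along the optical axis (not along the pixel's ray), 0 where there is no reading.
- env.get_calibration(name): a dict with "K" (3x3 intrinsics, pixels), "k1" (the pictures are not rectified: a ray, as slopes to the right and down, at radius r is drawn at 1 + k1 r^2 times it, then the intrinsics apply), "camera_from_world" (4x4, takes a point from world to camera coordinates); the wrist camera has in their place "T_tool_cam" (4x4, takes a point from camera to tool coordinates, whose origin is the TCP and whose axes are the tool frame's). Camera axes: x right, y down, z forward; pixel columns grow to the right and rows downward; lengths in m; the calibration is good to about 2 mm. A picture is of the moment at which its call begins: read the wrist's pose just before it. get_calibration takes no time and is no camera call.
- env.sign_off(): hands the job in, once; it reports no verdict.
The state is a dict: "time_s": time; "qpos": joint angles; "joint_velocities": joint speeds; "effort": joint torques, N m; "tool_pos": TCP position; "tool_rot": TCP orientation; "force": force on the tool from outside, world axes, zero at the start; "wrist_torque": the same for the moment, N m; "grip_width": finger opening in m.
Only numpy, scipy, OpenCV 4.12 (cv2) and the standard library are available. Lean on these libraries where they do the work, as an engineer would, in place of code of your own. Each camera call takes 0.05 s, during which the arm holds its last target.

## Working session

There is one attempt and no reset: what is moved stays moved. The work goes in short steps, Python scripts to look and compute and a tool call to move; the robot and the scene stay as the last step left them, time stands still between calls to the robot, and variables do not carry over. Pictures are saved under pics/ and viewed, and the job is handed in when it is done.

Besides the shell and the picture viewer there is one more tool, called after "Call:" as name(argument=value, ...), one argument or row to a line, values as JSON. carry_out: Moves the arm, as the interface text tells. Its arguments: {"type":"object","properties":{"increments":{"type":"array"},"grip_force":{"type":"number"}},"required":["increments"]}

```bash
mkdir -p pics; cat > h.py <<'E'
import numpy as np, cv2
from cell import env
def proj_inv(name,u,v,d=None,z=None,obs=None):
    c=env.get_calibration(name);K=np.array(c["K"]);k1=c["k1"]
    xd=(u-K[0,2])/K[0,0];yd=(v-K[1,2])/K[1,1]
    x,y=xd,yd
    for _ in range(20):
        s=1+k1*(x*x+y*y);x,y=xd/s,yd/s
    if "T_tool_cam" in c:
        from scipy.spatial.transform import Rotation as R
        T=np.eye(4);T[:3,:3]=R.from_euler('xyz',obs["tool_rot"],degrees=True).as_matrix();T[:3,3]=obs["tool_pos"]
        W=T@np.array(c["T_tool_cam"])
    else: W=np.linalg.inv(np.array(c["camera_from_world"]))
    r=W[:3,:3]@np.array([x,y,1]);o=W[:3,3]
    if d is None: d=(z-o[2])/r[2]
    return o+d*r
def save(n,img): cv2.imwrite("pics/"+n,img[:,:,::-1])
E
python3 - <<'E'
from h import *
o=env.get_obs();print({k:np.round(v,3) for k,v in o.items()})
for n in("scene","top"):
    i,d=env.read_camera(n);save(n+"0.png",i);np.save(n+"0.npy",d);np.save(n+"i0.npy",i)
    print(env.get_calibration(n))
E
```

```text
{'time_s': np.float64(0.0), 'qpos': array([66.928, 18.438, -4.016, 83.175,  1.293, 78.543, -3.26 ]), 'joint_velocities': array([ 0.011,  0.054,  0.048,  0.119,  0.039,  0.002, -0.102]), 'effort': array([ 0.0000e+00, -4.9129e+01, -4.0300e-01, -3.1253e+01, -6.4000e-02,
        4.4000e-02,  0.0000e+00]), 'tool_pos': array([ 0.263, -0.594,  0.404]), 'tool_rot': array([ 1.79996e+02,  1.11000e-01, -6.61180e+01]), 'force': array([ 0.091,  0.134, -0.389]), 'wrist_torque': array([ 0.032, -0.013,  0.057]), 'grip_width': np.float64(0.087)}
{'K': array([[390.15019378,   0.        , 318.1557326 ],
       [  0.        , 390.15019378, 202.27270237],
       [  0.        ,   0.        ,   1.        ]]), 'k1': 0.01971834007172019, 'camera_from_world': array([[-0.41989602, -0.90747613,  0.01320631,  0.27109484],
       [-0.62715111,  0.27960792, -0.72698067,  0.3876886 ],
       [ 0.65602502, -0.31353864, -0.68653091,  0.58432348],
       [ 0.        ,  0.        ,  0.        ,  1.        ]])}
{'K': array([[475.91134709,   0.        , 319.64473529],
       [  0.        , 475.91134709, 195.4526894 ],
       [  0.        ,   0.        ,   1.        ]]), 'k1': -0.06514734907917784, 'camera_from_world': array([[-0.02853393, -0.99956108,  0.00796644,  0.06066438],
       [-0.9867229 ,  0.02689089, -0.16017115,  0.517308  ],
       [ 0.15988662, -0.01243099, -0.98705711,  1.1036426 ],
       [ 0.        ,  0.        ,  0.        ,  1.        ]])}
```

View pics/scene0.png

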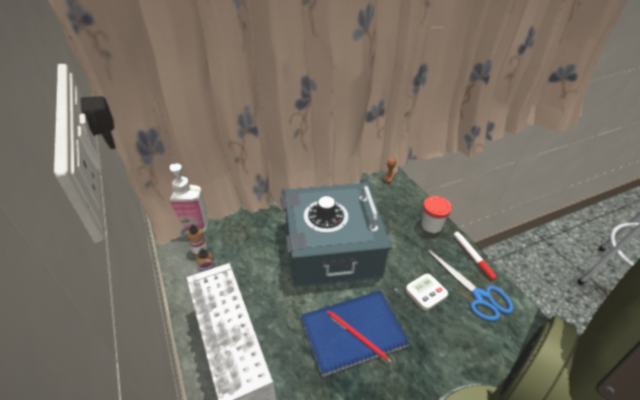

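View pics/top0.png

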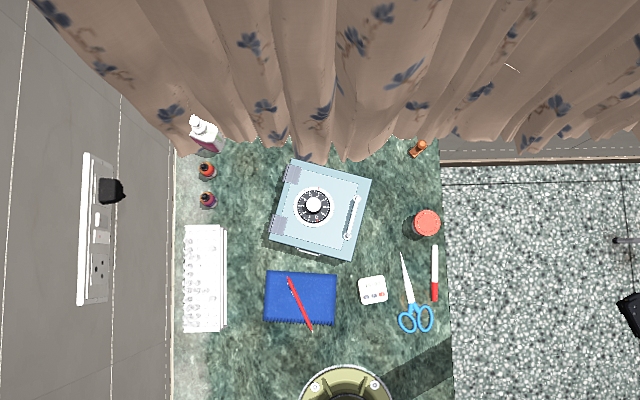

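```bash
python3 - <<'E'
from h import *
i=np.load("topi0.npy")
save("topcrop.png",cv2.resize(i[120:300,200:460],None,fx=3,fy=3,interpolation=cv2.INTER_CUBIC))
E
```

```text
(no output)
```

View pics/topcrop.png

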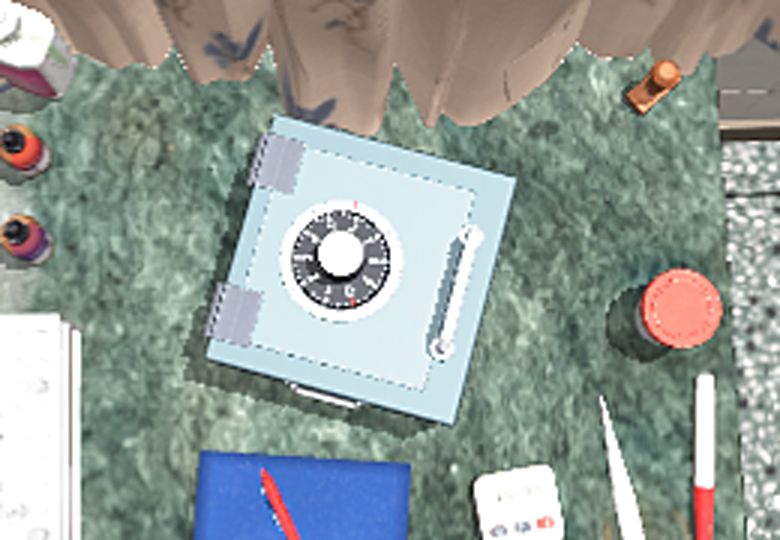

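The top view shows the hub at crop (340,253), the red index at (355,204), the red 0 mark at (352,302), and the handle bar running from (470,233) to (438,348). The case is turned about 15°.

```bash
python3 - <<'E'
from h import *
d=np.load("top0.npy")
def px(a,b): return 200+(a+.5)/3-.5,120+(b+.5)/3-.5
P={}
for n,(a,b),z in [("hub",(340,253),.14),("idx",(355,204),.105),("zero",(352,302),.108),("h1",(470,233),.1385),("h2",(438,348),.1385),
  ("lidFL",(207,357),.1035),("lidFR",(452,424),.1035),("lidBR",(516,179),.1035),("lidBL",(275,117),.1035),("cup",(682,309),.068),("b1",(12,150),.085),("b2",(14,238),.085)]:
    u,v=px(a,b);dd=d[int(round(v)),int(round(u))]
    P[n]=proj_inv("top",u,v,z=z);print(n,P[n].round(4),"depth:",proj_inv("top",u,v,d=dd).round(4))
c=(P["lidFL"]+P["lidFR"]+P["lidBR"]+P["lidBL"])/4;print("lid centre",c)
for a,b in [("h2","h1"),("lidFL","lidBL"),("lidFR","lidBR"),("lidFR","lidFL"),("lidBR","lidBL")]:
    v=P[b]-P[a];print(a,b,np.linalg.norm(v[:2]),np.degrees(np.arctan2(v[1],v[0])))
E
```

```text
hub [0.4843 0.0625 0.14  ] depth: [0.4838 0.0625 0.1436]
idx [0.5266 0.0502 0.105 ] depth: [0.5264 0.0503 0.1062]
zero [0.4516 0.0546 0.108 ] depth: [0.4508 0.0546 0.1154]
h1 [ 0.4967 -0.0331  0.1385] depth: [ 0.4957 -0.0326  0.1451]
h2 [ 0.4131 -0.0065  0.1385] depth: [ 0.4134 -0.0068  0.1341]
lidFL [0.4138 0.164  0.1035] depth: [0.4135 0.1637 0.1072]
lidFR [ 0.3589 -0.0172  0.1035] depth: [ 0.3589 -0.0172  0.1034]
lidBR [ 0.5429 -0.0732  0.1035] depth: [ 0.5626 -0.0859  0.0021]
lidBL [0.5963 0.1097 0.1035] depth: [0.5953 0.1095 0.1079]
cup [ 0.4432 -0.2028  0.068 ] depth: [ 0.4433 -0.203   0.067 ]
b1 [0.5802 0.3162 0.085 ] depth: [0.5822 0.3182 0.0764]
b2 [0.5107 0.3139 0.085 ] depth: [0.5119 0.3156 0.0776]
lid centre [0.47797906 0.04585531 0.1035    ]
h2 h1 0.08773698656041462 -17.649680862519205
lidFL lidBL 0.19048266589496385 -16.567635363274597
lidFR lidBR 0.19229358819442013 -16.942842064954192
lidFR lidFL 0.18931013573828895 73.1719033363446
lidBR lidBL 0.1905697720700925 73.71685043709412
```

Call:
carry_out(
  increments=[
    [0.03,0.02,0,6,-1],
    [0.07,0.04,0,13,-1],
    [0.11,0.06,0,20,-1],
    [0.15,0.09,0,28,-1],
    [0.18,0.125,0,36,-1],
    [0.21,0.165,0,44,-1],
    [0.23,0.21,0,52,-1],
    [0.24,0.255,0,60,-1],
    [0.24,0.3,0,68,-1],
    [0.24,0.345,0,76,-1],
    [0.24,0.39,0,84,-1],
    [0.235,0.435,0,92,-1],
    [0.23,0.48,0,99,-1],
    [0.225,0.525,0,106,-1],
    [0.22,0.57,0,113,-1],
    [0.22,0.61,0,120,-1],
    [0.22,0.64,0,124,-1],
    [0.22,0.655,0,126,-1],
    [0.22,0.655,0,126,-1],
  ],
)

```text
time_s: 2.0
tool_pos: [0.4829, 0.0624, 0.4047]
tool_rot: [-180.0, -0.0, 60.1]
force: [0.3, -0.2, -0.1]
grip_width: 0.0868
```

```bash
python3 - <<'E'
from h import *
o=env.get_obs();print({k:np.round(v,3) for k,v in o.items()})
i,d=env.read_camera("wrist");save("wrist1.png",i);np.savez("w1.npz",i=i,d=d,p=o["tool_pos"],r=o["tool_rot"])
print(env.get_calibration("wrist"))
E
```

```text
{'time_s': np.float64(2.0), 'qpos': array([ 3.3638e+01, -3.3000e-02, -4.3600e+01,  1.0425e+02, -3.7000e-02,
        7.5776e+01,  5.0128e+01]), 'joint_velocities': array([ 1.899,  0.32 ,  3.454,  0.12 ,  1.471,  0.283, -0.105]), 'effort': array([-7.5400e-01, -2.3147e+01, -7.5600e-01, -3.0868e+01, -1.4700e-01,
        5.9000e-02,  1.2000e-02]), 'tool_pos': array([0.483, 0.062, 0.405]), 'tool_rot': array([-1.7999e+02, -9.0000e-03,  6.0081e+01]), 'force': array([ 0.286, -0.216, -0.123]), 'wrist_torque': array([ 0.047, -0.109,  0.037]), 'grip_width': np.float64(0.087)}
{'K': array([[301.23570285,   0.        , 323.01744602],
       [  0.        , 301.23570285, 197.932416  ],
       [  0.        ,   0.        ,   1.        ]]), 'k1': -0.030681241522803042, 'T_tool_cam': array([[ 9.99999935e-01, -3.58134919e-04,  3.01378147e-05,
         3.41145158e-04],
       [ 3.36949871e-04,  9.63403527e-01,  2.68055088e-01,
        -7.34746034e-02],
       [-1.25034764e-04, -2.68055061e-01,  9.63403586e-01,
         2.08202861e-02],
       [ 0.00000000e+00,  0.00000000e+00,  0.00000000e+00,
         1.00000000e+00]])}
```

View pics/wrist1.png

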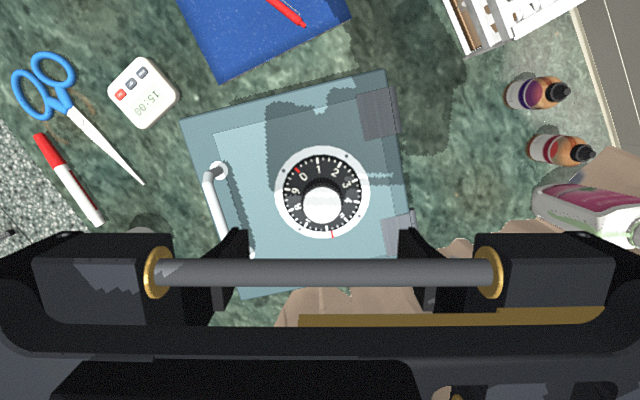

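```bash
python3 - <<'E'
from h import *
z=np.load("w1.npz");i=z["i"]
save("w1c.png",cv2.resize(i[135:250,260:390],None,fx=5,fy=5,interpolation=cv2.INTER_CUBIC))
E
```

```text
(no output)
```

View pics/w1c.png

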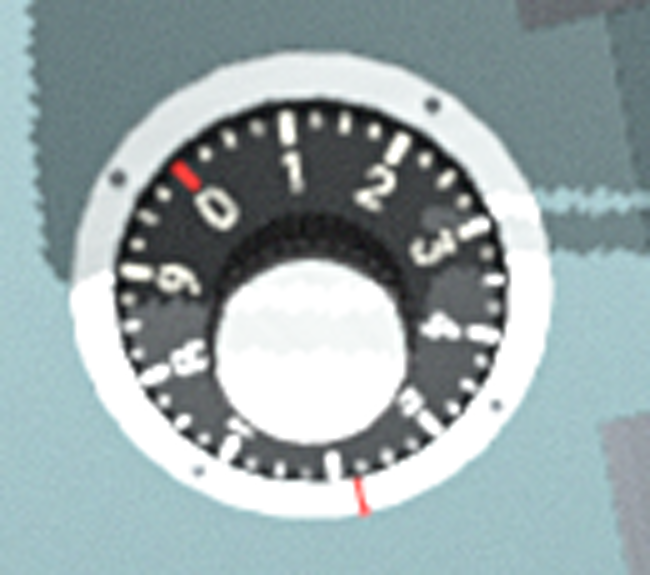

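```bash
python3 - <<'E'
from h import *
z=np.load("w1.npz");d=z["d"];o={"tool_pos":z["p"],"tool_rot":z["r"]}
def P(a,b,zz=None):
    u,v=260+(a+.5)/5-.5,135+(b+.5)/5-.5
    if zz is None: return proj_inv("wrist",u,v,d=d[int(round(v)),int(round(u))],obs=o)
    return proj_inv("wrist",u,v,z=zz,obs=o)
M=[(186,175),(288,128),(398,148),(473,229),(483,333),(430,422),(333,467),(232,445),(155,374),(136,272)]
print("flange depth",[P(*m)[2].round(4) for m in M],"hubtop",P(312,380),P(312,300), P(270,350),P(350,350),"lid",P(600,300)[2],P(30,400)[2])
for zf in(.107,.111):
    w=np.array([P(*m,zf)[:2] for m in M])
    c=w.mean(0)
    r=np.hypot(*(w-c).T);print(zf,c,r.round(4))
    idx=P(361,490,.107 )[:2]
    th=np.degrees(np.arctan2(*(w-c).T[::-1]));ti=np.degrees(np.arctan2(*(idx-c)[::-1]))
    print(ti,np.hypot(*(idx-c)),[(((th[k]-ti)/36+k)%10).round(3) for k in range(10)])
# hub top circle: 
for zt in(.14,.143): 
    p=[P(215,350,zt),P(408,350,zt),P(312,258,zt),P(312,443,zt)]
    print(zt,(p[0]+p[1])/2,(p[2]+p[3])/2,np.linalg.norm(p[0]-p[1]),np.linalg.norm(p[2]-p[3]))
for uv in[(219,170),(207,180),(220,225)]:
    pass
E
```

```text
flange depth [np.float64(0.1123), np.float64(0.1129), np.float64(0.1121), np.float64(0.1128), np.float64(0.1137), np.float64(0.1122), np.float64(0.1133), np.float64(0.1127), np.float64(0.1125), np.float64(0.1132)] hubtop [0.48610687 0.06002253 0.1447638 ] [0.47415463 0.06692036 0.14474635] [0.41937167 0.09935705 0.38391395] [0.48532619 0.06780794 0.14257049] lid 0.10284433511252844 0.10319465791210736
0.107 [0.48307628 0.06151238] [0.0338 0.0335 0.0336 0.0335 0.0334 0.0334 0.0338 0.0329 0.0334 0.0337]
-15.700853618010957 0.03960813928468536 [np.float64(5.816), np.float64(5.809), np.float64(5.811), np.float64(5.8), np.float64(5.81), np.float64(5.816), np.float64(5.803), np.float64(5.82), np.float64(5.812), np.float64(5.826)]
0.111 [0.48215607 0.06205905] [0.0333 0.033  0.0331 0.033  0.0329 0.0329 0.0333 0.0324 0.033  0.0332]
-16.09169773299655 0.04064289298367071 [np.float64(5.827), np.float64(5.82), np.float64(5.822), np.float64(5.811), np.float64(5.821), np.float64(5.827), np.float64(5.814), np.float64(5.831), np.float64(5.823), np.float64(5.837)]
0.14 [0.48277901 0.06182909 0.14      ] [0.48314221 0.06171706 0.14      ] 0.03264612329266001 0.0326978310898903
0.143 [0.48199913 0.06229067 0.143     ] [0.48235787 0.06218001 0.143     ] 0.03224459491888397 0.03229566674021146
```

Dial measured: axis at (0.4825, 0.0618), flange z 0.1125, number 5.82. It needs about 42° to the left. Lowering onto the hub and closing gently.

Call:
carry_out(
  increments=[
    [-0.0005,-0.0006,-0.02,0,-1],
    [-0.0005,-0.0006,-0.045,0,-1],
    [-0.0005,-0.0006,-0.07,0,-1],
    [-0.0005,-0.0006,-0.09,0,-1],
    [-0.0005,-0.0006,-0.1,0,-1],
    [-0.0005,-0.0006,-0.104,0,-1],
    [-0.0005,-0.0006,-0.104,0,-1],
    [-0.0005,-0.0006,-0.104,0,-0.2],
    [-0.0005,-0.0006,-0.104,0,0],
    [-0.0005,-0.0006,-0.104,0,0.2],
    [-0.0005,-0.0006,-0.104,0,0.4],
    [-0.0005,-0.0006,-0.104,0,1],
    [-0.0005,-0.0006,-0.104,0,1],
    [-0.0005,-0.0006,-0.104,0,1],
    [-0.0005,-0.0006,-0.104,0,1],
  ],
  grip_force=18,
)

```text
time_s: 3.55
tool_pos: [0.4829, 0.0607, 0.3009]
tool_rot: [180.0, -0.1, 59.9]
force: [1.6, 3.0, -0.8]
grip_width: 0.0356
```

```bash
python3 - <<'E'
from h import *
o=env.get_obs();print({k:np.round(v,3) for k,v in o.items()})
i,d=env.read_camera("wrist");save("wrist2.png",i)
E
```

```text
{'time_s': np.float64(3.55), 'qpos': array([ 32.19 ,   6.063, -44.175, 111.92 ,   4.645,  63.702,  46.029]), 'joint_velocities': array([-0.03 ,  0.062, -0.11 , -0.021,  0.062,  0.129,  0.001]), 'effort': array([ 1.2030e+00, -2.7028e+01, -9.4300e-01, -2.7860e+01,  5.6200e-01,
        9.3000e-01,  2.0000e-02]), 'tool_pos': array([0.483, 0.061, 0.301]), 'tool_rot': array([ 1.79967e+02, -1.07000e-01,  5.99080e+01]), 'force': array([ 1.573,  2.981, -0.841]), 'wrist_torque': array([ 0.523, -0.506, -0.048]), 'grip_width': np.float64(0.036)}
```

View pics/wrist2.png

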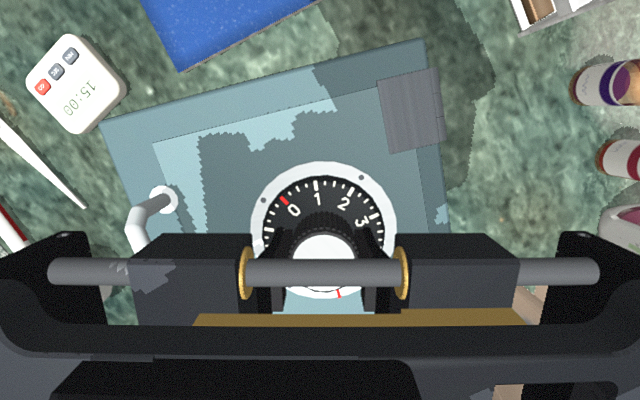

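Call:
carry_out(
  increments=[
    [0.0005,0.0005,0,4,1],
    [0.0005,0.0005,0,9,1],
    [0.0005,0.0005,0,14,1],
    [0.0005,0.0005,0,19,1],
    [0.0005,0.0005,0,24,1],
    [0.0005,0.0005,0,29,1],
    [0.0005,0.0005,0,34,1],
    [0.0005,0.0005,0,38,1],
    [0.0005,0.0005,0,40,1],
    [0.0005,0.0005,0,40,1],
    [0.0005,0.0005,0,40,1],
  ],
)

```text
time_s: 4.7
tool_pos: [0.4832, 0.0615, 0.3009]
tool_rot: [179.9, -0.1, 99.9]
force: [1.3, 5.2, -1.6]
grip_width: 0.0355
```

```bash
python3 - <<'E'
from h import *
o=env.get_obs();print({k:np.round(v,3) for k,v in o.items()})
i,d=env.read_camera("wrist");save("wrist3.png",i);np.savez("w3.npz",i=i,d=d,p=o["tool_pos"],r=o["tool_rot"])
save("w3c.png",cv2.resize(i[150:310,230:420],None,fx=4,fy=3.7,interpolation=cv2.INTER_CUBIC))
E
```

```text
{'time_s': np.float64(4.7), 'qpos': array([ 34.844,   6.53 , -47.14 , 111.782,   5.236,  63.805,  85.459]), 'joint_velocities': array([-0.041,  0.065,  0.048,  0.042, -0.048, -0.04 ,  0.007]), 'effort': array([ 2.4260e+00, -2.6483e+01,  1.8000e-02, -2.7820e+01,  1.3950e+00,
        1.0560e+00, -1.8000e-02]), 'tool_pos': array([0.483, 0.061, 0.301]), 'tool_rot': array([ 1.79947e+02, -8.70000e-02,  9.98810e+01]), 'force': array([ 1.339,  5.22 , -1.593]), 'wrist_torque': array([ 1.122, -0.464,  0.089]), 'grip_width': np.float64(0.036)}
```

View pics/w3c.png

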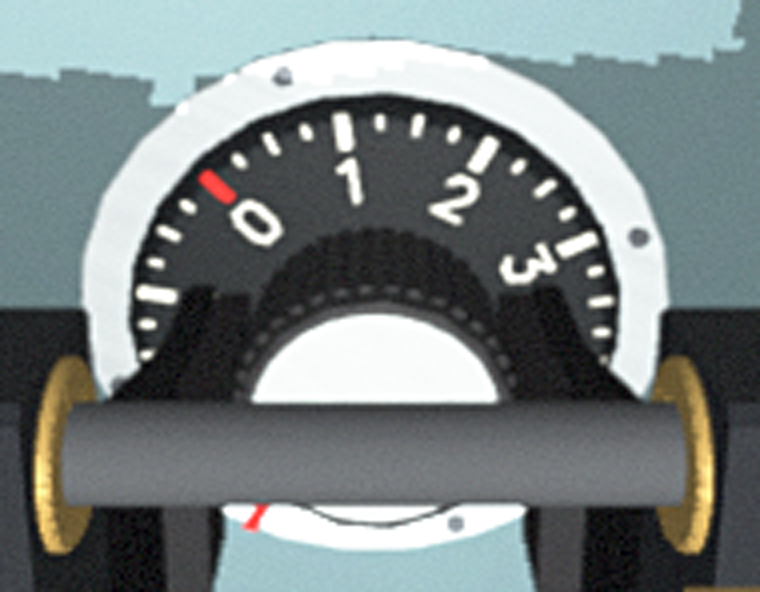

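```bash
cat > num.py <<'E'
from h import *
def num(f,M,I,x0,y0,fx,fy):
    z=np.load(f);o={"tool_pos":z["p"],"tool_rot":z["r"]}
    P=lambda a,b,zz:proj_inv("wrist",x0+(a+.5)/fx-.5,y0+(b+.5)/fy-.5,z=zz,obs=o)[:2]
    from scipy.optimize import least_squares
    k=np.array([m[0] for m in M]);w=np.array([P(m[1],m[2],.1125) for m in M])
    def f(p):
        t=p[2]-np.radians(36)*k
        return (w-p[:2]-p[3]*np.c_[np.cos(t),np.sin(t)]).ravel()
    best=min((least_squares(f,[.4825,.0618,a,.034],x_scale=[.01,.01,1,.01]) for a in(-2,0,2)),key=lambda s:s.cost)
    p=best.x;print("axis",p[:2],"r",p[3],"zero yaw",np.degrees(p[2])%360,"res mm",np.abs(best.fun).max()*1e3)
    if I:
        q=P(*I,.107)-p[:2];ti=np.degrees(np.arctan2(q[1],q[0]));print("index yaw",ti,"r",np.hypot(*q),"number",((np.degrees(p[2])-ti)/36)%10)
    print("number w/ index -16.4:",((np.degrees(p[2])+16.4)/36)%10)
E
python3 - <<'E'
from num import *
M=[(186,175),(288,128),(398,148),(473,229),(483,333),(430,422),(333,467),(232,445),(155,374),(136,272)]
num("w1.npz",[(k,*m) for k,m in enumerate(M)],(361,490),260,135,5,5)
num("w3.npz",[(0,218,186),(1,344,132),(2,484,152),(3,577,245),(9,155,293)],(258,517),230,150,4,3.7)
E
```

```text
axis [0.48206518 0.06214226] r -0.03284213196753011 zero yaw 13.543847425337642 res mm 0.6153389793112224
index yaw -16.234009526328702 r 0.04103090171892013 number 0.8271626931018429
number w/ index -16.4: 0.8317735395927123
axis [0.48176263 0.06202704] r -0.03304222193923438 zero yaw 53.41496712429292 res mm 0.3158937288080463
index yaw -16.395991766793113 r 0.04291585077689697 number 1.9391933025301675
number w/ index -16.4: 1.93930464234147
```

The 0 mark turned with the hand by 39.9° and the dial now reads 6.94. Adding 2°, then turning right to about 4.9.

Call:
carry_out(
  increments=[
    [0,0.001,0,1,1],
    [0,0.001,0,2,1],
    [0,0.001,0,2,1],
    [0,0.001,0,2,1],
  ],
)

```text
time_s: 5.15
tool_pos: [0.4832, 0.0618, 0.3009]
tool_rot: [180.0, -0.0, 101.9]
force: [1.8, 3.8, -1.1]
grip_width: 0.0353
```

```bash
cat > st.py <<'E'
from h import *
o=env.get_obs();print({k:np.round(o[k],3) for k in("time_s","qpos","tool_pos","tool_rot","force","wrist_torque","effort","grip_width")})
E
python3 st.py
```

```text
{'time_s': np.float64(5.15), 'qpos': array([ 34.93 ,   6.569, -47.301, 111.764,   5.347,  63.837,  87.338]), 'tool_pos': array([0.483, 0.062, 0.301]), 'tool_rot': array([ 1.79968e+02, -2.50000e-02,  1.01881e+02]), 'force': array([ 1.776,  3.798, -1.08 ]), 'wrist_torque': array([ 1.026, -0.552, -0.004]), 'effort': array([ 2.0070e+00, -2.6301e+01, -3.8500e-01, -2.7548e+01,  1.1780e+00,
        1.1220e+00, -4.0000e-03]), 'grip_width': np.float64(0.035)}
```

Call:
carry_out(
  increments=[
    [0,0,0,-5,1],
    [0,0,0,-11,1],
    [0,0,0,-17,1],
    [0,0,0,-23,1],
    [0,0,0,-29,1],
    [0,0,0,-35,1],
    [0,0,0,-41,1],
    [0,0,0,-47,1],
    [0,0,0,-53,1],
    [0,0,0,-59,1],
    [0,0,0,-65,1],
    [0,0,0,-70,1],
    [0,0,0,-73,1],
    [0,0,0,-74,1],
    [0,0,0,-75,1],
    [0,0,0,-75,1],
  ],
)

```text
time_s: 6.75
tool_pos: [0.4829, 0.0607, 0.3008]
tool_rot: [180.0, 0.1, 26.8]
force: [-1.6, -0.3, 4.5]
grip_width: 0.0355
```

```bash
python3 st.py; python3 - <<'E'
from h import *
o=env.get_obs()
i,d=env.read_camera("wrist");save("wrist4.png",i);np.savez("w4.npz",i=i,d=d,p=o["tool_pos"],r=o["tool_rot"])
save("w4c.png",cv2.resize(i[150:310,230:420],None,fx=4,fy=3.7,interpolation=cv2.INTER_CUBIC))
E
```

```text
{'time_s': np.float64(6.75), 'qpos': array([ 29.926,   5.88 , -41.86 , 111.916,   4.449,  63.853,  13.096]), 'tool_pos': array([0.483, 0.061, 0.301]), 'tool_rot': array([1.79952e+02, 1.02000e-01, 2.68500e+01]), 'force': array([-1.604, -0.288,  4.542]), 'wrist_torque': array([-0.208,  0.394, -0.014]), 'effort': array([ -0.325, -25.966,  -2.133, -28.205,  -0.147,  -0.769,  -0.093]), 'grip_width': np.float64(0.035)}
```

View pics/w4c.png

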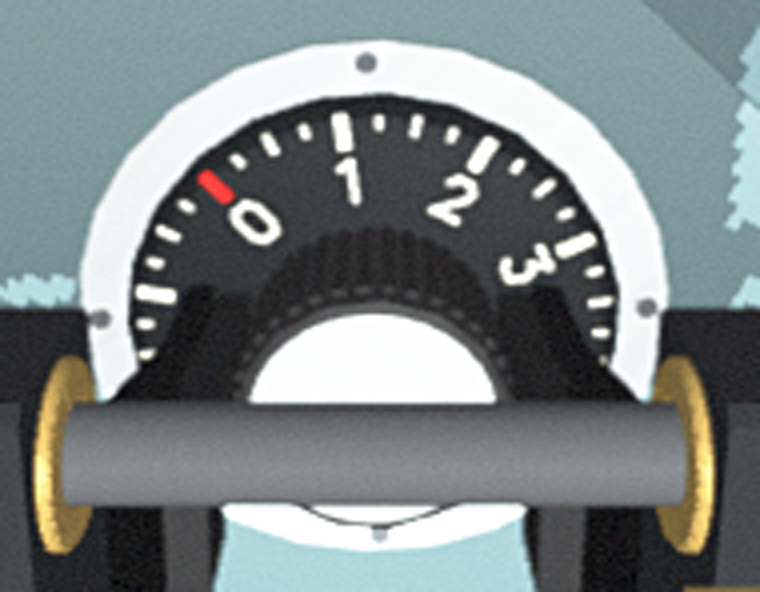

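Call:
carry_out(
  increments=[
    [0,0,0,-4,1],
    [0,0,0,-8,1],
    [0,0,0,-12,1],
    [0,0,0,-16,1],
    [0,0,0,-20,1],
    [0,0,0,-24,1],
    [0,0,0,-24,1],
  ],
)

```text
time_s: 7.5
tool_pos: [0.4826, 0.0607, 0.3008]
tool_rot: [179.9, 0.1, 2.8]
force: [-3.9, -2.3, 5.5]
grip_width: 0.0355
```

```bash
python3 st.py
```

```text
{'time_s': np.float64(7.5), 'qpos': array([ 28.467,   5.702, -40.31 , 111.966,   4.191,  63.895, -10.783]), 'tool_pos': array([0.483, 0.061, 0.301]), 'tool_rot': array([1.79899e+02, 1.40000e-01, 2.77700e+00]), 'force': array([-3.882, -2.308,  5.478]), 'wrist_torque': array([-0.334,  0.822, -0.048]), 'effort': array([ -0.651, -25.726,  -2.248, -28.517,  -0.225,  -1.51 ,  -0.34 ]), 'grip_width': np.float64(0.035)}
```

Call:
carry_out(
  increments=[
    [0,0,0,-4,1],
    [0,0,0,-8,1],
    [0,0,0,-12,1],
    [0,0,0,-14,1],
    [0,0,0,-14,1],
  ],
)

```text
time_s: 8.0
tool_pos: [0.4824, 0.0608, 0.3008]
tool_rot: [179.9, 0.2, -11.2]
force: [-5.4, -2.0, 6.9]
grip_width: 0.0357
```

```bash
python3 st.py
```

```text
{'time_s': np.float64(8.0), 'qpos': array([ 27.647,   5.608, -39.456, 111.996,   4.049,  63.923, -24.631]), 'tool_pos': array([0.482, 0.061, 0.301]), 'tool_rot': array([ 1.79854e+02,  1.53000e-01, -1.11630e+01]), 'force': array([-5.365, -2.028,  6.853]), 'wrist_torque': array([-0.375,  1.053, -0.004]), 'effort': array([ -0.514, -25.691,  -2.044, -28.683,  -0.188,  -1.843,  -0.224]), 'grip_width': np.float64(0.036)}
```

Call:
carry_out(
  increments=[
    [-0.001,0,0.0005,0,1],
    [-0.0015,-0.0005,0.001,0,1],
  ],
)

```text
time_s: 8.2
tool_pos: [0.4816, 0.0604, 0.301]
tool_rot: [180.0, -0.0, -11.1]
force: [3.5, -0.5, -9.0]
grip_width: 0.0353
```

```bash
python3 st.py
```

```text
{'time_s': np.float64(8.2), 'qpos': array([ 27.765,   5.369, -39.447, 112.175,   3.827,  63.704, -24.381]), 'tool_pos': array([0.482, 0.06 , 0.301]), 'tool_rot': array([ 1.79988e+02, -2.80000e-02, -1.11260e+01]), 'force': array([ 3.477, -0.548, -9.038]), 'wrist_torque': array([-0.15 , -0.832,  0.015]), 'effort': array([ -0.483, -30.543,  -2.387, -30.639,  -0.41 ,   1.187,  -0.038]), 'grip_width': np.float64(0.035)}
```

Call:
carry_out(
  increments=[
    [0,0,0,-2,1],
    [0,0,0,-3,1],
    [0,0,0,-3,1],
  ],
)

```text
time_s: 8.5
tool_pos: [0.4816, 0.0605, 0.301]
tool_rot: [180.0, 0.0, -14.1]
force: [4.0, -2.1, -9.1]
grip_width: 0.0355
```

```bash
python3 st.py
```

```text
{'time_s': np.float64(8.5), 'qpos': array([ 27.593,   5.37 , -39.273, 112.166,   3.806,  63.731, -27.375]), 'tool_pos': array([0.482, 0.06 , 0.301]), 'tool_rot': array([ 1.79982e+02,  1.00000e-03, -1.41310e+01]), 'force': array([ 3.975, -2.053, -9.127]), 'wrist_torque': array([-0.429, -0.855,  0.064]), 'effort': array([ -1.073, -30.794,  -3.055, -30.976,  -0.875,   1.023,  -0.127]), 'grip_width': np.float64(0.036)}
```

Lowering the grip to 10 N makes the fingers slip at about 0.2–0.35 N·m, which limits the torque at the stop. Feeling on in small steps.

Call:
carry_out(
  increments=[
    [0.0007,0,-0.0005,0,1],
    [0.0007,0,-0.0005,-2,1],
    [0.0007,0,-0.0005,-3,1],
    [0.0007,0,-0.0005,-3,1],
  ],
  grip_force=10,
)

```text
time_s: 8.9
tool_pos: [0.4819, 0.0607, 0.3009]
tool_rot: [179.9, 0.1, -17.1]
force: [-1.0, -2.8, -5.5]
grip_width: 0.0358
```

```bash
python3 st.py
```

```text
{'time_s': np.float64(8.9), 'qpos': array([ 27.383,   5.448, -39.107, 112.094,   3.856,  63.831, -30.418]), 'tool_pos': array([0.482, 0.061, 0.301]), 'tool_rot': array([ 1.79926e+02,  7.90000e-02, -1.71120e+01]), 'force': array([-1.019, -2.845, -5.542]), 'wrist_torque': array([-0.747,  0.086,  0.033]), 'effort': array([ -1.477, -29.709,  -3.351, -31.716,  -0.987,  -0.538,  -0.135]), 'grip_width': np.float64(0.036)}
```

Call:
carry_out(
  increments=[
    [0,0,0,-1.5,1],
    [0,0,0,-3,1],
    [0,0,0,-3,1],
  ],
)

```text
time_s: 9.2
tool_pos: [0.4819, 0.0607, 0.3009]
tool_rot: [179.9, 0.1, -20.2]
force: [-1.9, -3.7, -5.0]
grip_width: 0.036
```

```bash
python3 st.py
```

```text
{'time_s': np.float64(9.2), 'qpos': array([ 27.212,   5.425, -38.929, 112.101,   3.824,  63.829, -33.466]), 'tool_pos': array([0.482, 0.061, 0.301]), 'tool_rot': array([ 1.79924e+02,  7.50000e-02, -2.01800e+01]), 'force': array([-1.892, -3.735, -5.011]), 'wrist_torque': array([-0.939,  0.571, -0.07 ]), 'effort': array([ -1.848, -29.909,  -3.712, -32.758,  -1.177,  -1.187,  -0.196]), 'grip_width': np.float64(0.036)}
```

Call:
carry_out(
  increments=[
    [0,0,0,-1.5,1],
    [0,0,0,-3,1],
    [0,0,0,-3,1],
  ],
)

```text
time_s: 9.5
tool_pos: [0.4818, 0.0607, 0.3009]
tool_rot: [179.9, 0.1, -23.2]
force: [-2.5, -3.2, -5.1]
grip_width: 0.0357
```

```bash
python3 st.py;python3 - <<'E'
from h import *
o=env.get_obs()
i,d=env.read_camera("wrist");np.savez("w5.npz",i=i,d=d,p=o["tool_pos"],r=o["tool_rot"])
save("w5c.png",cv2.resize(i[150:310,230:420],None,fx=4,fy=3.7,interpolation=cv2.INTER_CUBIC))
E
```

```text
{'time_s': np.float64(9.5), 'qpos': array([ 27.046,   5.408, -38.756, 112.105,   3.793,  63.833, -36.475]), 'tool_pos': array([0.482, 0.061, 0.301]), 'tool_rot': array([ 1.79919e+02,  7.90000e-02, -2.32080e+01]), 'force': array([-2.546, -3.171, -5.092]), 'wrist_torque': array([-0.992,  0.633, -0.02 ]), 'effort': array([ -1.922, -29.956,  -3.761, -33.058,  -1.205,  -1.414,  -0.172]), 'grip_width': np.float64(0.036)}
```

View pics/w5c.png

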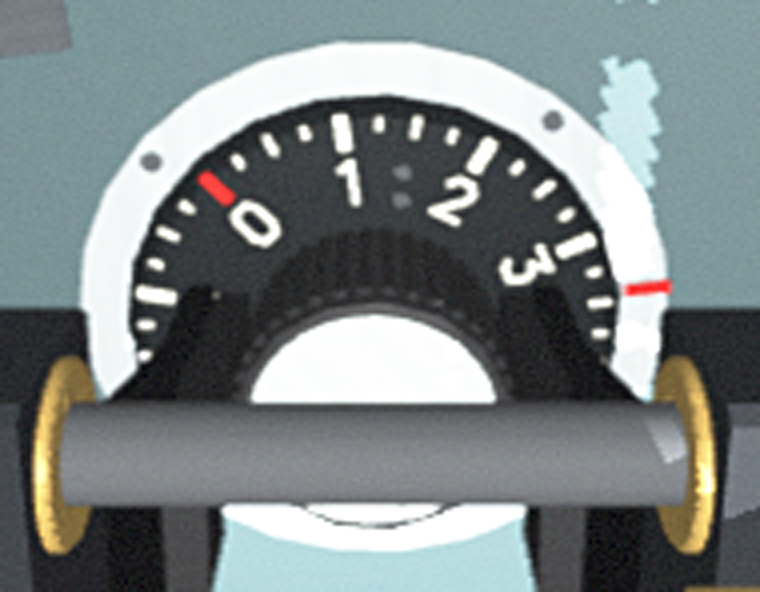

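The index is now in view at (648,289), reading about 3.5, with no slip and no stop yet. Continuing.

Call:
carry_out(
  increments=[
    [0,0,0,-1.5,1],
    [0,0,0,-3,1],
    [0,0,0,-3,1],
  ],
)

```text
time_s: 9.85
tool_pos: [0.4818, 0.0608, 0.3009]
tool_rot: [179.9, 0.1, -26.2]
force: [-3.4, -4.0, -4.3]
grip_width: 0.0357
```

```bash
cat > s2.py <<'E'
from h import *
o=env.get_obs();print(o["time_s"],np.round(o["tool_rot"][2],2),"num",6.94+(o["tool_rot"][2]-99.88)/36,"F",np.round(o["force"],1),"M",np.round(o["wrist_torque"],3),"e7",o["effort"].round(3))
E
python3 s2.py
```

```text
9.85 -26.2 num 3.4376641704796578 F [-3.4 -4.  -4.3] M [-0.924  0.633  0.026] e7 [ -1.888 -29.962  -3.708 -33.086  -1.177  -1.473  -0.174]
```

Call:
carry_out(
  increments=[
    [0,0,0,-1.5,1],
    [0,0,0,-3,1],
    [0,0,0,-3,1],
  ],
)

```text
time_s: 10.15
tool_pos: [0.4818, 0.0608, 0.3009]
tool_rot: [179.9, 0.1, -29.2]
force: [-3.6, -4.4, -5.3]
grip_width: 0.0358
```

```bash
python3 s2.py
```

```text
10.15 -29.2 num 3.354326219667806 F [-3.6 -4.4 -5.3] M [-0.946  0.764  0.02 ] e7 [ -1.853 -29.974  -3.652 -33.111  -1.146  -1.531  -0.178]
```

Call:
carry_out(
  increments=[
    [0,0,0,-1.5,1],
    [0,0,0,-3,1],
    [0,0,0,-3,1],
  ],
)

```text
time_s: 10.45
tool_pos: [0.4817, 0.0608, 0.3009]
tool_rot: [179.9, 0.1, -32.2]
force: [-3.6, -4.6, -4.7]
grip_width: 0.0361
```

```bash
python3 s2.py
```

```text
10.45 -32.2 num 3.271039323306483 F [-3.6 -4.6 -4.7] M [-0.906  0.752  0.021] e7 [ -1.814 -29.99   -3.594 -33.134  -1.113  -1.588  -0.185]
```

Call:
carry_out(
  increments=[
    [0,0,0,-1.5,1],
    [0,0,0,-3,1],
    [0,0,0,-3,1],
  ],
)

```text
time_s: 10.75
tool_pos: [0.4817, 0.0609, 0.3009]
tool_rot: [179.9, 0.1, -35.2]
force: [-4.0, -4.3, -4.6]
grip_width: 0.0358
```

```bash
cat > s3.py <<'E'
import sys
exec(open("s2.py").read())
i,d=env.read_camera("wrist");n=sys.argv[1];np.savez(n+".npz",i=i,d=d,p=o["tool_pos"],r=o["tool_rot"])
save(n+"c.png",cv2.resize(i[150:310,230:420],None,fx=4,fy=3.7,interpolation=cv2.INTER_CUBIC))
E
python3 s3.py w6
```

```text
10.75 -35.2 num 3.187785753415185 F [-4.  -4.3 -4.6] M [-0.935  0.778  0.065] e7 [ -1.769 -30.009  -3.53  -33.154  -1.08   -1.643  -0.197]
```

View pics/w6c.png

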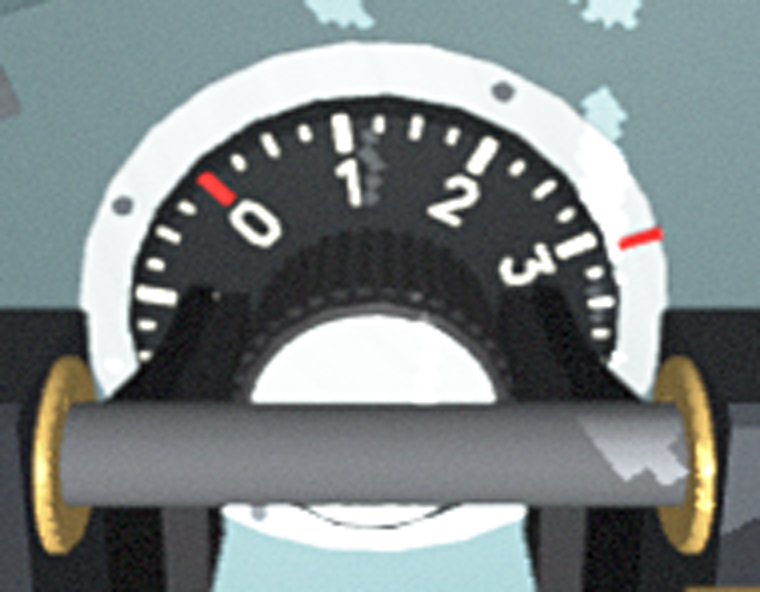

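Still no slip, reading about 3.2. Continuing to feel.

Call:
carry_out(
  increments=[
    [0,0,0,-1.5,1],
    [0,0,0,-3,1],
    [0,0,0,-3,1],
  ],
)

```text
time_s: 11.1
tool_pos: [0.4817, 0.0609, 0.3009]
tool_rot: [179.9, 0.1, -38.2]
force: [-4.1, -4.2, -4.9]
grip_width: 0.0356
```

```bash
python3 s2.py
```

```text
11.1 -38.2 num 3.104399601751335 F [-4.1 -4.2 -4.9] M [-0.893  0.823  0.068] e7 [ -1.71  -29.985  -3.452 -33.192  -1.066  -1.683  -0.198]
```

Call:
carry_out(
  increments=[
    [0,0,0,-1.5,1],
    [0,0,0,-3,1],
    [0,0,0,-3,1],
  ],
)

```text
time_s: 11.4
tool_pos: [0.4816, 0.061, 0.3009]
tool_rot: [179.9, 0.1, -41.2]
force: [-4.1, -4.1, -3.8]
grip_width: 0.0358
```

```bash
python3 s2.py
```

```text
11.4 -41.15 num 3.0223902540515986 F [-4.1 -4.1 -3.8] M [-0.949  0.895  0.246] e7 [ -1.535 -29.984  -3.264 -33.237  -1.172  -1.726  -0.379]
```

Call:
carry_out(
  increments=[
    [0,0,0,-1.5,1],
    [0,0,0,-3,1],
    [0,0,0,-3,1],
  ],
)

```text
time_s: 11.7
tool_pos: [0.4819, 0.0613, 0.301]
tool_rot: [179.9, 0.1, -44.1]
force: [-3.7, -3.2, -4.6]
grip_width: 0.0357
```

```bash
python3 s3.py w7
```

```text
11.7 -44.13 num 2.9398587735681536 F [-3.7 -3.2 -4.6] M [-0.626  0.927  0.333] e7 [ -0.942 -30.502  -2.669 -33.555  -0.799  -1.675  -0.467]
```

View pics/w7c.png

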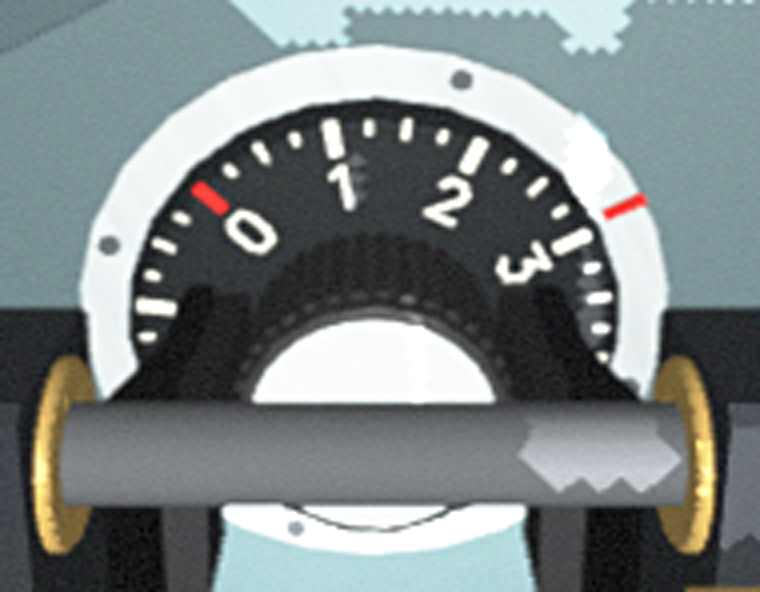

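The stop was felt: the moment rose from 0.07 to 0.25 and then 0.33 N·m at about 3.0, and the fingers slipped on the hub. Releasing straight up, then turning to the handle's yaw.

Call:
carry_out(
  increments=[
    [0,0,0,0,0.2],
    [0,0,0,0,-0.5],
    [0,0,0,0,-1],
    [0,0,0,0,-1],
    [0,0,0,0,-1],
    [0,0,0.02,0,-1],
    [0,0,0.05,0,-1],
    [0,0,0.08,0,-1],
    [0,0,0.1,0,-1],
    [0,0,0.105,0,-1],
    [0,0,0.105,0,-1],
  ],
)

```text
time_s: 12.85
tool_pos: [0.4826, 0.0612, 0.4068]
tool_rot: [-179.9, -0.1, -44.1]
force: [0.1, 0.6, 0.2]
grip_width: 0.0868
```

```bash
python3 s2.py; python3 - <<'E'
from h import *
o=env.get_obs()
i,d=env.read_camera("wrist");np.savez("w8.npz",i=i,d=d,p=o["tool_pos"],r=o["tool_rot"])
save("w8c.png",cv2.resize(i[120:250,250:400],None,fx=5,fy=4.5,interpolation=cv2.INTER_CUBIC));save("wrist8.png",i)
E
```

```text
12.85 -44.12 num 2.9400108205307776 F [0.1 0.6 0.2] M [-0.029  0.004 -0.007] e7 [-2.0000e-03 -2.5793e+01  1.1700e-01 -3.1959e+01 -8.2000e-02  1.7000e-02
  1.6000e-02]
```

View pics/w8c.png

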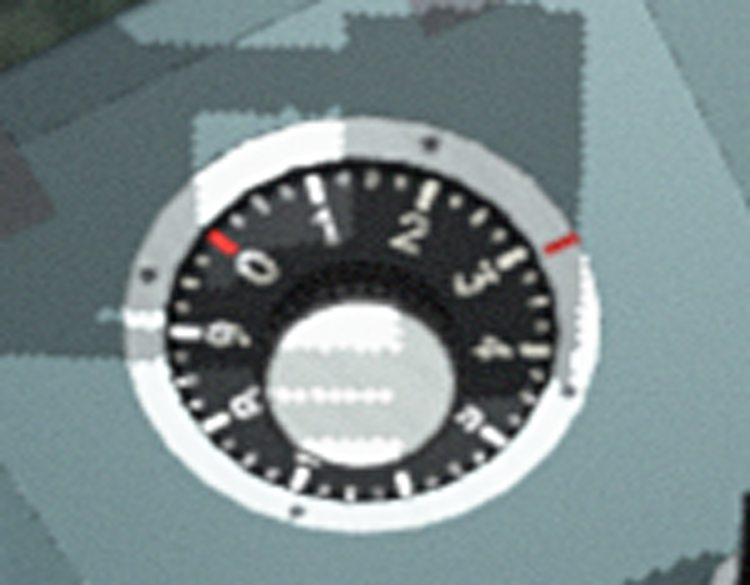

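Call:
carry_out(
  increments=[
    [0,0,0,6,-1],
    [0,-0.01,0,13,-1],
    [-0.005,-0.02,0,20,-1],
    [-0.01,-0.03,0,27,-1],
    [-0.015,-0.04,0,34,-1],
    [-0.02,-0.05,0,41,-1],
    [-0.02,-0.06,0,48,-1],
    [-0.02,-0.07,0,55,-1],
    [-0.025,-0.08,0,62,-1],
    [-0.025,-0.085,0,69,-1],
    [-0.025,-0.085,0,76,-1],
    [-0.025,-0.085,0,83,-1],
    [-0.025,-0.085,0,90,-1],
    [-0.025,-0.085,0,97,-1],
    [-0.025,-0.085,0,104,-1],
    [-0.025,-0.085,0,111,-1],
    [-0.025,-0.085,0,115,-1],
    [-0.025,-0.085,0,117.5,-1],
    [-0.025,-0.085,0,117.5,-1],
    [-0.025,-0.085,0,117.5,-1],
  ],
)

```text
time_s: 14.9
tool_pos: [0.4571, -0.024, 0.4052]
tool_rot: [-179.9, 0.0, 73.3]
force: [-0.1, 0.0, 0.4]
grip_width: 0.0874
```

```bash
python3 st.py; python3 - <<'E'
from h import *
o=env.get_obs()
i,d=env.read_camera("wrist");np.savez("w9.npz",i=i,d=d,p=o["tool_pos"],r=o["tool_rot"])
save("wrist9.png",i)
E
```

```text
{'time_s': np.float64(14.9), 'qpos': array([ 28.671,  -4.508, -27.295, 108.07 ,  -2.154,  76.052,  75.295]), 'tool_pos': array([ 0.457, -0.024,  0.405]), 'tool_rot': array([-1.79892e+02,  4.00000e-03,  7.33240e+01]), 'force': array([-0.123,  0.028,  0.408]), 'wrist_torque': array([ 0.081, -0.189, -0.012]), 'effort': array([-1.5000e-02, -2.3623e+01,  1.0320e+00, -3.0850e+01,  2.9000e-02,
        9.0000e-02,  2.4000e-02]), 'grip_width': np.float64(0.087)}
```

View pics/wrist9.png

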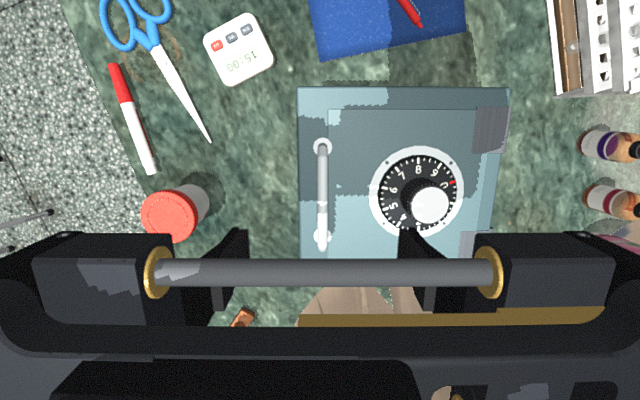

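The dial still reads about 3.0. The handle bar runs from (322,147) to (321,238), nearly vertical and centred under the gripper.

```bash
python3 - <<'E'
from num import *
num("w8.npz",[(0,222,244),(1,317,190),(2,428,196),(3,511,260),(4,535,350),(5,496,435),(6,404,483),(7,300,478),(8,216,423),(9,186,333)],(561,244),250,120,5,4.5)
z=np.load("w9.npz");o={"tool_pos":z["p"],"tool_rot":z["r"]}
i=z["i"];save("w9c.png",cv2.resize(i[130:255,290:360],None,fx=4.5,fy=4.5,interpolation=cv2.INTER_CUBIC))
p=[proj_inv("wrist",u,v,z=.1385,obs=o) for u,v in[(322,147),(321,239)]]
print(p,(p[0]+p[1])/2,np.linalg.norm(p[0]-p[1]))
d=z["d"]
for v in(165,180,195,210): print(proj_inv("wrist",322,v,d=d[v,322],obs=o))
E
```

```text
axis [0.48239042 0.06137335] r 0.032849907999953895 zero yaw 96.51514629090946 res mm 0.39972123893095535
index yaw -16.547292184345938 r 0.04238136854298217 number 3.140623290979317
number w/ index -16.4: 3.1365318414141514
[array([ 0.41070893, -0.01054491,  0.1385    ]), array([ 0.48737702, -0.03453472,  0.1385    ])] [ 0.44904297 -0.02253981  0.1385    ] 0.0803337264407651
[ 0.42420425 -0.01459259  0.1422484 ]
[ 0.43638953 -0.01826417  0.1407444 ]
[ 0.44844499 -0.02188874  0.14160924]
[ 0.46066452 -0.02556185  0.1427581 ]
```

View pics/w9c.png

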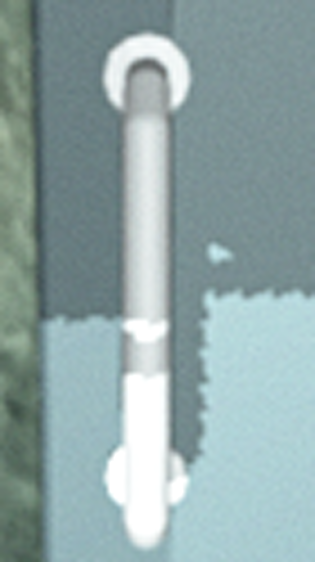

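```bash
python3 - <<'E'
from num import *
num("w6.npz",[(0,217,187),(1,343,132),(2,484,153),(3,575,246),(9,156,294)],(641,239),230,150,4,3.7)
num("w7.npz",[(0,210,198),(1,334,139),(2,473,157),(3,572,240),(9,156,305)],(626,207),230,150,4,3.7)
E
```

```text
axis [0.48254388 0.06179337] r 0.03297615100284086 zero yaw 98.41555274473464 res mm 0.28747831019272296
index yaw -16.92353932020519 r 0.04264992425751218 number 3.203863668470551
number w/ index -16.4: 3.1893209095759625
axis [0.48251971 0.06163661] r 0.0328146604573483 zero yaw 92.03529345044754 res mm 0.262993547545623
index yaw -16.90640920712896 r 0.0426299994196289 number 3.026158407154903
number w/ index -16.4: 3.012091484734654
```

The dial stood at 3.02 against the stop but sprang back to 3.14 on release. That is outside or right at the edge of the 0.1 window, so I'll regrip, seat it again and release more softly.

Call:
carry_out(
  increments=[
    [0.005,0.02,0,0,-1],
    [0.013,0.05,0,0,-1],
    [0.022,0.075,0,0,-1],
    [0.0253,0.0855,0,0,-1],
    [0.0253,0.0855,0,0,-1],
    [0.0253,0.0855,-0.03,0,-1],
    [0.0253,0.0855,-0.06,0,-1],
    [0.0253,0.0855,-0.085,0,-1],
    [0.0253,0.0855,-0.1,0,-1],
    [0.0253,0.0855,-0.104,0,-1],
    [0.0253,0.0855,-0.104,0,-1],
    [0.0253,0.0855,-0.104,0,-0.2],
    [0.0253,0.0855,-0.104,0,0],
    [0.0253,0.0855,-0.104,0,0.2],
    [0.0253,0.0855,-0.104,0,0.5],
    [0.0253,0.0855,-0.104,0,1],
    [0.0253,0.0855,-0.104,0,1],
    [0.0253,0.0855,-0.104,0,1],
  ],
)

```text
time_s: 16.75
tool_pos: [0.4826, 0.0616, 0.3023]
tool_rot: [-180.0, -0.0, 73.4]
force: [-0.8, -0.1, 0.1]
grip_width: 0.0393
```

```bash
python3 st.py
```

```text
{'time_s': np.float64(16.75), 'qpos': array([ 22.526,   4.962, -34.079, 112.087,   3.091,  63.834,  60.571]), 'tool_pos': array([0.483, 0.062, 0.302]), 'tool_rot': array([-1.79998e+02, -4.00000e-03,  7.33880e+01]), 'force': array([-0.803, -0.118,  0.078]), 'wrist_torque': array([ 0.052, -0.173, -0.005]), 'effort': array([-0.0000e+00, -2.8822e+01, -1.3590e+00, -2.8573e+01,  7.0000e-03,
        8.5000e-02,  0.0000e+00]), 'grip_width': np.float64(0.039)}
```

Well centred. Finishing the close, then turning right in 1° steps.

Call:
carry_out(
  increments=[
    [0,0,0,0,1],
    [0,0,0,0,1],
    [0,0,0,-0.5,1],
    [0,0,0,-1,1],
    [0,0,0,-1.5,1],
    [0,0,0,-2,1],
    [0,0,0,-2,1],
  ],
)

```text
time_s: 17.45
tool_pos: [0.4826, 0.0615, 0.3023]
tool_rot: [180.0, 0.0, 71.4]
force: [-1.3, -0.2, 0.2]
grip_width: 0.0357
```

```bash
python3 s2.py
```

```text
17.45 71.37 num 6.148139533500662 F [-1.3 -0.2  0.2] M [-0.033 -0.086  0.133] e7 [-1.4000e-02 -2.8676e+01 -1.3600e+00 -2.8598e+01 -1.9500e-01 -4.6000e-02
 -1.9900e-01]
```

Call:
carry_out(
  increments=[
    [0,0,0,-0.5,1],
    [0,0,0,-1,1],
    [0,0,0,-1,1],
  ],
)

```text
time_s: 17.75
tool_pos: [0.4826, 0.0615, 0.3023]
tool_rot: [180.0, 0.0, 70.4]
force: [-0.2, -0.5, 0.7]
grip_width: 0.036
```

```bash
python3 s2.py
```

```text
17.75 70.37 num 6.12028472033321 F [-0.2 -0.5  0.7] M [-0.216 -0.012  0.181] e7 [-2.1000e-02 -2.8671e+01 -1.3690e+00 -2.8659e+01 -3.0300e-01 -1.0200e-01
 -2.6800e-01]
```

Call:
carry_out(
  increments=[
    [0,0,0,-0.5,1],
    [0,0,0,-1,1],
    [0,0,0,-1,1],
  ],
)

```text
time_s: 18.05
tool_pos: [0.4826, 0.0615, 0.3023]
tool_rot: [180.0, 0.0, 69.4]
force: [-1.0, -1.0, 0.6]
grip_width: 0.0359
```

```bash
python3 s3.py w10
```

```text
18.05 69.37 num 6.092536080490144 F [-1.  -1.   0.6] M [-0.193  0.005  0.288] e7 [ -0.044 -28.658  -1.395 -28.727  -0.428  -0.168  -0.341]
```

View pics/w10c.png

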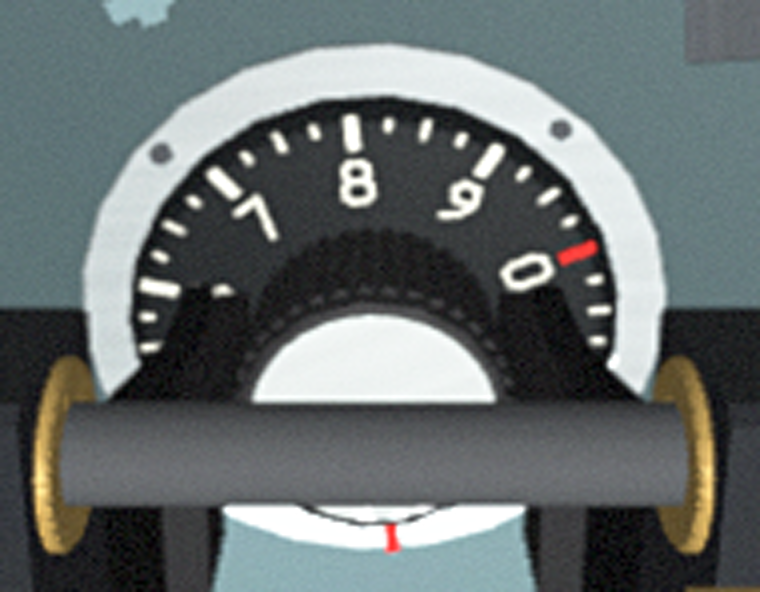

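```bash
python3 - <<'E'
from num import *
num("w10.npz",[(7,223,184),(8,352,132),(9,488,160),(0,578,253),(6,159,287)],(392,538),230,150,4,3.7)
E
```

```text
axis [0.48182596 0.06214316] r 0.032999379432384505 zero yaw 92.85687215327073 res mm 0.13406891382210934
index yaw -16.5706009092017 r 0.04301148577952602 number 3.0396520295131246
number w/ index -16.4: 3.0349131153686315
```

Call:
carry_out(
  increments=[
    [0,0,0,0.5,1],
    [0,0,0,1,1],
    [0,0,0,1,1],
  ],
  grip_force=4,
)

```text
time_s: 18.4
tool_pos: [0.4826, 0.0615, 0.3023]
tool_rot: [-180.0, -0.0, 70.4]
force: [-0.4, -0.8, 0.7]
grip_width: 0.0359
```

```bash
python3 s2.py
```

```text
18.4 70.38 num 6.120683364659154 F [-0.4 -0.8  0.7] M [-0.133  0.025  0.101] e7 [ -0.192 -28.659  -1.539 -28.788  -0.282  -0.193  -0.093]
```

Call:
carry_out(
  increments=[
    [0,0,0,0,0.4],
    [0,0,0,0,0],
    [0,0,0,0,-0.5],
    [0,0,0,0,-1],
    [0,0,0,0,-1],
    [0,0,0,0,-1],
    [0,0,0.02,0,-1],
    [0,0,0.05,0,-1],
    [0,0,0.08,0,-1],
    [0,0,0.1,0,-1],
    [0,0,0.105,0,-1],
    [0,0,0.105,0,-1],
  ],
)

```text
time_s: 19.6
tool_pos: [0.4827, 0.0616, 0.4076]
tool_rot: [179.9, -0.0, 70.4]
force: [0.6, -0.9, -0.4]
grip_width: 0.0868
```

```bash
python3 s2.py; python3 - <<'E'
from h import *
o=env.get_obs()
i,d=env.read_camera("wrist");np.savez("w11.npz",i=i,d=d,p=o["tool_pos"],r=o["tool_rot"])
save("w11c.png",cv2.resize(i[120:250,250:400],None,fx=5,fy=4.5,interpolation=cv2.INTER_CUBIC))
E
```

```text
19.6 70.37 num 6.120366653318245 F [ 0.6 -0.9 -0.4] M [ 0.062 -0.082  0.022] e7 [ 1.0000e-03 -2.6751e+01  1.3400e-01 -3.1828e+01 -8.0000e-03  1.5300e-01
  1.4000e-02]
```

View pics/w11c.png

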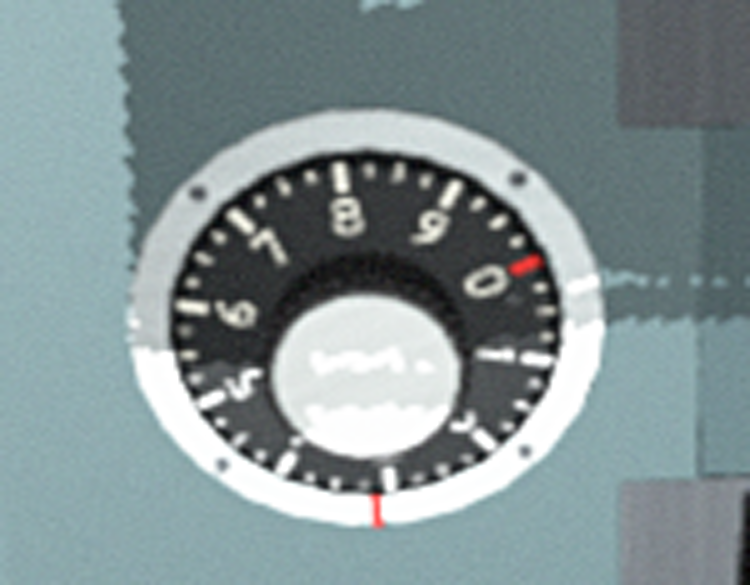

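The dial rests at about 3.1. Moving to the handle and gripping it.

Call:
carry_out(
  increments=[
    [-0.008,-0.026,0,1.5,-1],
    [-0.02,-0.065,0,2.9,-1],
    [-0.0262,-0.0862,0,2.9,-1],
    [-0.0262,-0.0862,0,2.9,-1],
    [-0.0262,-0.0862,-0.03,2.9,-1],
    [-0.0262,-0.0862,-0.06,2.9,-1],
    [-0.0262,-0.0862,-0.085,2.9,-1],
    [-0.0262,-0.0862,-0.1,2.9,-1],
    [-0.0262,-0.0862,-0.105,2.9,-1],
    [-0.0262,-0.0862,-0.105,2.9,-1],
    [-0.0262,-0.0862,-0.105,2.9,0.2],
    [-0.0262,-0.0862,-0.105,2.9,0.5],
    [-0.0262,-0.0862,-0.105,2.9,0.8],
    [-0.0262,-0.0862,-0.105,2.9,1],
    [-0.0262,-0.0862,-0.105,2.9,1],
    [-0.0262,-0.0862,-0.105,2.9,1],
    [-0.0262,-0.0862,-0.105,2.9,1],
    [-0.0262,-0.0862,-0.105,2.9,1],
  ],
  grip_force=20,
)

```text
time_s: 21.45
tool_pos: [0.4564, -0.0247, 0.3023]
tool_rot: [180.0, -0.0, 73.3]
force: [-0.9, -0.1, 0.5]
grip_width: 0.0308
```

```bash
python3 st.py; python3 - <<'E'
from num import *
num("w11.npz",[(8,342,177),(9,453,194),(0,525,264),(1,537,360),(2,485,439),(3,390,480),(4,287,463),(5,211,399),(6,193,306),(7,241,221)],(378,510),250,120,5,4.5)
for t in [0,.5,1,1.5,2,3,4]+list(range(6,80,4)):
    p=np.radians(t)+np.arctan2(45.5,168);R=np.hypot(168,45.5);s=168-R*np.cos(p)
    print(t,np.round([s*.2874e-3,s*.9578e-3,(R*np.sin(p)-45.5)*1e-3],4).tolist())
i,d=env.read_camera("wrist");save("wrist12.png",i)
E
```

```text
{'time_s': np.float64(21.45), 'qpos': array([ 28.285,   0.607, -28.435, 115.905,   0.318,  63.561,  72.989]), 'tool_pos': array([ 0.456, -0.025,  0.302]), 'tool_rot': array([ 1.800e+02, -4.000e-03,  7.328e+01]), 'force': array([-0.876, -0.102,  0.457]), 'wrist_torque': array([ 0.071, -0.121,  0.014]), 'effort': array([ 1.0000e-03, -2.6170e+01, -1.3300e-01, -2.8537e+01,  2.3000e-02,
        8.5000e-02, -0.0000e+00]), 'grip_width': np.float64(0.031)}
axis [0.48191092 0.06226527] r 0.03297173693593656 zero yaw 96.33263701056575 res mm 0.3753994229180081
index yaw -16.50574525914132 r 0.042133375953676826 number 3.134399507491863
number w/ index -16.4: 3.131462139182382
0 [0.0, 0.0, 0.0]
0.5 [0.0001, 0.0004, 0.0015]
1 [0.0002, 0.0008, 0.0029]
1.5 [0.0004, 0.0012, 0.0044]
2 [0.0005, 0.0016, 0.0058]
3 [0.0008, 0.0025, 0.0087]
4 [0.001, 0.0034, 0.0116]
6 [0.0016, 0.0054, 0.0173]
10 [0.003, 0.01, 0.0285]
14 [0.0046, 0.0153, 0.0393]
18 [0.0064, 0.0213, 0.0497]
22 [0.0084, 0.028, 0.0596]
26 [0.0106, 0.0354, 0.069]
30 [0.013, 0.0433, 0.0779]
34 [0.0156, 0.0519, 0.0862]
38 [0.0183, 0.0609, 0.0938]
42 [0.0212, 0.0705, 0.1007]
46 [0.0241, 0.0805, 0.107]
50 [0.0273, 0.0909, 0.1124]
54 [0.0305, 0.1016, 0.1172]
58 [0.0338, 0.1126, 0.1211]
62 [0.0372, 0.1238, 0.1242]
66 [0.0406, 0.1353, 0.1265]
70 [0.0441, 0.1468, 0.1279]
74 [0.0475, 0.1584, 0.1285]
78 [0.051, 0.1701, 0.1283]
```

View pics/wrist12.png

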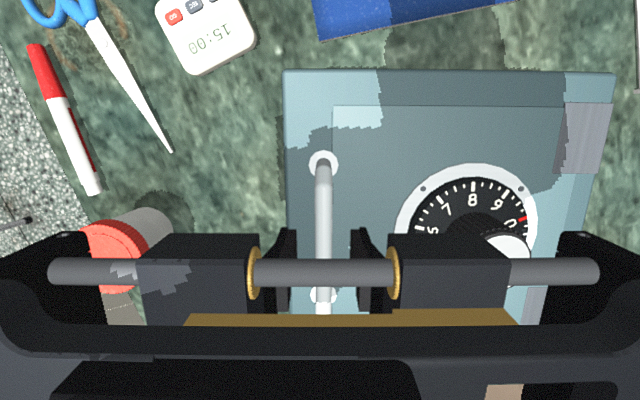

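The dial settled at 3.13 both times, so that looks like the unloaded stop position and the stop is springy. The bar is centred between the fingers, so I'll close and test the lift in 1 mm steps.

Call:
carry_out(
  increments=[
    [0,0,0,0,1],
    [0,0,0,0,1],
    [0,0,0,0,1],
    [0,0,0,0,1],
    [0,0,0,0,1],
  ],
)

```text
time_s: 22.0
tool_pos: [0.4564, -0.0246, 0.3023]
tool_rot: [180.0, -0.0, 73.3]
force: [0.0, -0.4, -1.0]
grip_width: 0.0084
```

Call:
carry_out(
  increments=[
    [0,0,0.0005,0,1],
    [0,0,0.001,0,1],
    [0,0,0.001,0,1],
  ],
)

```text
time_s: 22.3
tool_pos: [0.4564, -0.0246, 0.3028]
tool_rot: [-180.0, -0.0, 73.3]
force: [3.1, 0.9, -6.5]
grip_width: 0.0081
```

Call:
carry_out(
  increments=[
    [0,0,0.0005,0,1],
    [0,0.0003,0.001,0,1],
    [0,0.0003,0.001,0,1],
  ],
)

```text
time_s: 22.6
tool_pos: [0.4565, -0.0242, 0.3043]
tool_rot: [180.0, -0.0, 73.3]
force: [3.6, 2.0, -7.5]
grip_width: 0.0082
```

Call:
carry_out(
  increments=[
    [0,0,0.0005,0,1],
    [0,0.0003,0.001,0,1],
    [0,0.0003,0.001,0,1],
  ],
)

```text
time_s: 22.9
tool_pos: [0.4565, -0.0238, 0.3054]
tool_rot: [180.0, -0.0, 73.3]
force: [3.5, 2.0, -7.9]
grip_width: 0.0081
```

Call:
carry_out(
  increments=[
    [0,0,0.0005,0,1],
    [0,0.0003,0.001,0,1],
    [0,0.0003,0.001,0,1],
  ],
)

```text
time_s: 23.2
tool_pos: [0.4566, -0.0236, 0.3064]
tool_rot: [180.0, -0.0, 73.3]
force: [4.1, 2.3, -7.3]
grip_width: 0.0084
```

The lid rises with a steady 7–8 N, so the bolt is drawn. Following the hinge arc.

Call:
carry_out(
  increments=[
    [0.0003,0.001,0.003,0,1],
    [0.0007,0.0024,0.0076,0,1],
    [0.0013,0.0044,0.0133,0,1],
    [0.002,0.0065,0.019,0,1],
    [0.0027,0.009,0.0245,0,1],
    [0.0034,0.0116,0.03,0,1],
    [0.0043,0.0143,0.0353,0,1],
    [0.0052,0.0172,0.0405,0,1],
    [0.0061,0.0203,0.0457,0,1],
    [0.0071,0.0236,0.0507,0,1],
    [0.0081,0.027,0.0556,0,1],
    [0.0092,0.0306,0.0603,0,1],
    [0.0103,0.0344,0.065,0,1],
    [0.0103,0.0344,0.065,0,1],
  ],
)

```text
time_s: 24.6
tool_pos: [0.4668, 0.0106, 0.3725]
tool_rot: [180.0, 0.1, 73.3]
force: [0.0, -2.2, 1.1]
grip_width: 0.0083
```

```bash
python3 st.py; python3 - <<'E'
from h import *
i,d=env.read_camera("scene");save("scene13.png",i)
E
```

```text
{'time_s': np.float64(24.6), 'qpos': array([ 26.519,  -1.949, -30.207, 109.644,  -0.964,  72.022,  69.907]), 'tool_pos': array([0.467, 0.011, 0.373]), 'tool_rot': array([1.79958e+02, 5.30000e-02, 7.32830e+01]), 'force': array([ 0.013, -2.243,  1.075]), 'wrist_torque': array([-0.63 , -0.277, -0.028]), 'effort': array([ -1.408, -24.307,  -0.956, -29.701,  -1.024,   0.194,  -0.058]), 'grip_width': np.float64(0.008)}
```

View pics/scene13.png

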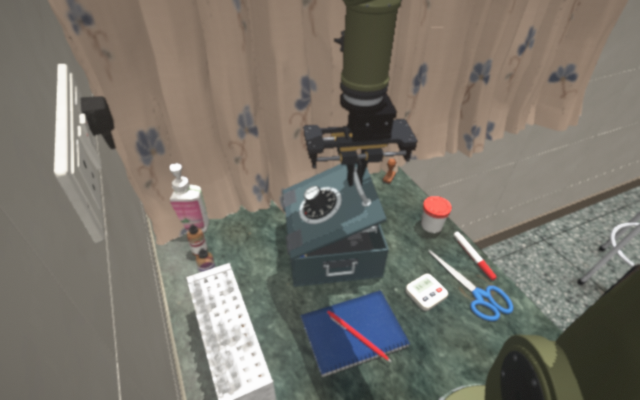

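Call:
carry_out(
  increments=[
    [0.0012,0.0039,0.0045,0,1],
    [0.0024,0.0079,0.0089,0,1],
    [0.0037,0.0122,0.0131,0,1],
    [0.005,0.0165,0.0172,0,1],
    [0.0063,0.021,0.0211,0,1],
    [0.0077,0.0255,0.0248,0,1],
    [0.0091,0.0302,0.0283,0,1],
    [0.0106,0.0351,0.0317,0,1],
    [0.012,0.04,0.0349,0,1],
    [0.0135,0.0451,0.038,0,1],
    [0.015,0.0503,0.0408,0,1],
    [0.0167,0.0555,0.0434,0,1],
    [0.0183,0.0609,0.0459,0,1],
    [0.0199,0.0662,0.0482,0,1],
    [0.0199,0.0662,0.0482,0,1],
  ],
)

```text
time_s: 26.15
tool_pos: [0.4864, 0.0755, 0.4219]
tool_rot: [179.9, 0.2, 73.2]
force: [-4.3, -7.6, 11.0]
grip_width: 0.0083
```

```bash
python3 st.py
```

```text
{'time_s': np.float64(26.15), 'qpos': array([ 22.56 ,  -0.117, -34.196, 102.349,   0.175,  77.808,  61.517]), 'tool_pos': array([0.486, 0.075, 0.422]), 'tool_rot': array([179.94 ,   0.236,  73.19 ]), 'force': array([-4.276, -7.565, 10.969]), 'wrist_torque': array([-1.631,  0.715, -0.024]), 'effort': array([ -3.296, -21.603,  -3.249, -28.36 ,  -2.228,  -1.809,  -0.084]), 'grip_width': np.float64(0.008)}
```

Call:
carry_out(
  increments=[
    [0,0,0.002,0,1],
    [0.0016,0.0055,0.0042,0,1],
    [0.0033,0.011,0.0062,0,1],
    [0.005,0.0165,0.0078,0,1],
    [0.0067,0.0222,0.0094,0,1],
    [0.0084,0.028,0.0107,0,1],
    [0.0101,0.0337,0.0119,0,1],
    [0.0118,0.0394,0.0127,0,1],
    [0.0136,0.0452,0.0134,0,1],
    [0.0153,0.051,0.0138,0,1],
    [0.017,0.0568,0.014,0,1],
    [0.017,0.0568,0.014,0,1],
    [0.017,0.0568,0.014,0,1],
  ],
)

```text
time_s: 27.45
tool_pos: [0.5038, 0.1335, 0.435]
tool_rot: [179.9, -0.0, 73.3]
force: [0.2, -3.2, 5.2]
grip_width: 0.0079
```

```bash
python3 st.py; python3 - <<'E'
from h import *
i,d=env.read_camera("scene");save("scene14.png",i)
E
```

```text
{'time_s': np.float64(27.45), 'qpos': array([ 18.42 ,   3.807, -37.562,  97.588,   2.4  ,  79.314,  53.739]), 'tool_pos': array([0.504, 0.134, 0.435]), 'tool_rot': array([ 1.79907e+02, -2.00000e-02,  7.32630e+01]), 'force': array([ 0.241, -3.152,  5.207]), 'wrist_torque': array([-0.754, -0.203, -0.   ]), 'effort': array([-1.7600e+00, -2.6521e+01, -2.8660e+00, -2.8646e+01, -1.2100e+00,
       -1.6800e-01, -1.8000e-02]), 'grip_width': np.float64(0.008)}
```

View pics/scene14.png

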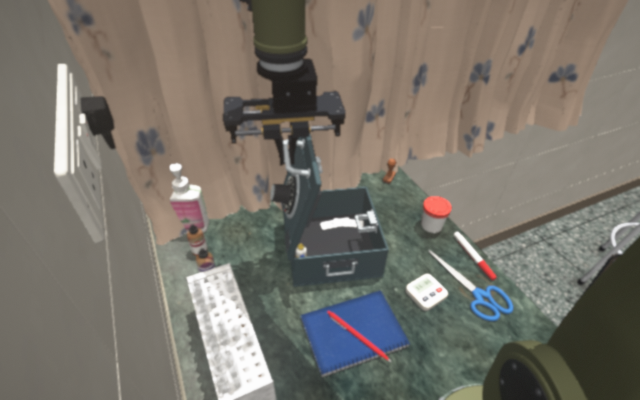

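The lid stands at about 74°. I'll open the fingers only part way, because the inner one sits between bar and plate, and then withdraw straight up.

Call:
carry_out(
  increments=[
    [0,0,0.001,0,1],
    [0,0,0.001,0,0.7],
    [0,0,0.001,0,0.55],
    [0,0,0.001,0,0.55],
    [0,0,0.001,0,0.55],
    [0,0,0.001,0,0.55],
  ],
)

```text
time_s: 28.1
tool_pos: [0.5035, 0.1339, 0.4343]
tool_rot: [-180.0, -0.0, 73.3]
force: [-0.2, 0.4, -0.6]
grip_width: 0.019
```

Call:
carry_out(
  increments=[
    [0,0,0.008,0,0.55],
    [0,0,0.018,0,0.55],
    [0,0,0.03,0,0.55],
    [0,0,0.045,0,0.55],
    [0,0,0.065,0,0.55],
    [0,0,0.085,0,0.55],
    [0,0,0.1,0,0.55],
    [0,0,0.11,0,0.55],
    [0,0,0.11,0,0.55],
    [0,0,0.11,0,0.55],
  ],
)

```text
time_s: 29.1
tool_pos: [0.5036, 0.1336, 0.5441]
tool_rot: [-180.0, 0.0, 73.3]
force: [-0.3, 0.6, -1.0]
grip_width: 0.02
```

```bash
python3 st.py; python3 - <<'E'
from h import *
i,d=env.read_camera("scene");save("scene15.png",i)
i,d=env.read_camera("top");save("top15.png",i);np.save("top15.npy",d)
E
```

```text
{'time_s': np.float64(29.1), 'qpos': array([ 18.492,   2.533, -37.361,  86.421,   1.525,  91.595,  54.483]), 'tool_pos': array([0.504, 0.134, 0.544]), 'tool_rot': array([-1.79968e+02,  7.00000e-03,  7.32830e+01]), 'force': array([-0.302,  0.624, -1.007]), 'wrist_torque': array([ 0.087, -0.1  ,  0.013]), 'effort': array([-5.3000e-02, -2.9101e+01, -8.8800e-01, -3.2578e+01, -1.0000e-02,
        9.5000e-02, -0.0000e+00]), 'grip_width': np.float64(0.02)}
```

View pics/scene15.png

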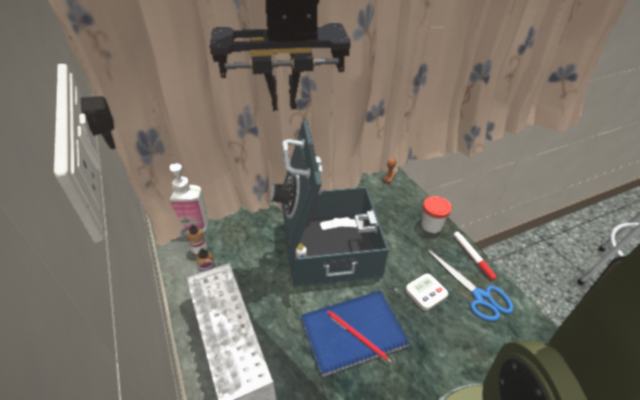

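View pics/top15.png

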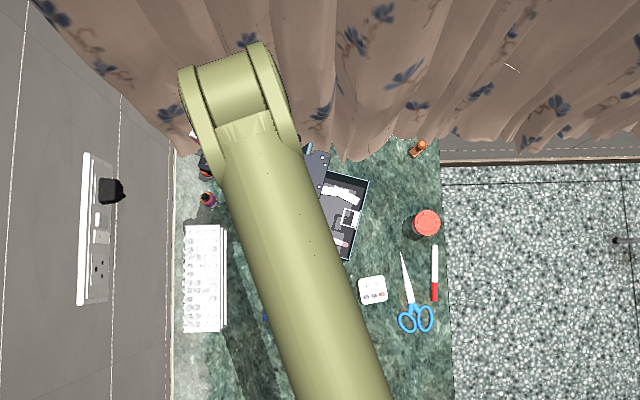

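The fingers are clear of the lid and the force reads about 0. Cup and bottles are at the same scene pixels as at the start. The handle position at release gives a tilt of about 74°.

```bash
python3 -c "
from cell import env
print(env.sign_off(), env.get_obs()['time_s'])"
```

```text
the job is handed in; nothing more can be done
the job is handed in; nothing more can be done
```

The strongbox is open with its lid standing at about 74°, and I handed the job in at about 29 s.

**Dial:**
- I turned it left from 5.83 towards 7. The camera read 6.94, and I then added 2° by the wrist angle.
- I turned it right until the stop was felt at about 3.0–3.1. The moment rose from about 0.07 to 0.33 N·m and the light 10 N grip slipped, which limited the torque. The joint-7 torque reading was higher, up to 0.47 N·m, but it also read about 0.13 N·m more than the wrist sensor before the stop.
- On release the dial sprang back from 3.02 to 3.14, which might have been outside the bolt's free range. I gripped it again, pressed to about 0.29 N·m (joint 7 read 0.34) and let go softly. It settled at 3.13 again.

**Lid:** I tested the lift in 1 mm steps. It rose at a steady 7–8 N, well past the 1 mm slack of a bolted lid, so the bolt was drawn. I then followed the hinge arc. The highest force reading during the lift was about 14 N, part-way along the arc, and I corrected the path for it.

**Last checks:**
- The handle position at release gives the 74° tilt, and the lid stayed there after I let go.
- The gripper is clear, about 110 mm above the handle, with a force reading of about 1 N.
- The cup and both bottles look unmoved in the scene camera. The arm hid part of the bottle area from the top camera, so I could not confirm the bottles from there.

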